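Pack the kit box and close it

ROBOT

A 6-joint arm with a two-finger parallel gripper is mounted at the origin on a cart in front of the work surface, level with it; the furniture and walls round the work are solid. World frame = base frame: x ahead of the robot, y to its left, z up, the work surface at z = 0. Lengths are in m, angles in rad, forces in N, time in s.
With the tool pointing down it reaches from about 0.4 to 0.825 m from the base axis. Payload 7 kg.
Tool frame: the origin (TCP) lies at the very end of the fingers, on their centre line; the grasp point (between the pads) lies 19 mm behind it; z points along the fingers, y is the line along which they close (so a half turn about z gives the same grasp; the last joint's range is limited). The gripper opens to 85 mm and grips with 20 to 120 N. Pads are 22 mm wide; open, the fingers measure 114 mm over their backs; the gripper's body (76 mm by 85 mm) begins 54 mm behind the grasp point. The pads swing forward as they close: fully open they stand 13 mm farther back than shut.
Start: joints at [-0.825, 0.359, 0.012, 0, -1.224, -0.288], TCP at [0.298, -0.605, 0.231] pointing down, gripper open.
Joint ranges: [-3.07, 3.07], [-1.43, 2.12], [-1.02, 1.25], [-3.03, 1.67], [-3.05, -0], [-3.03, 3.03]. Speed limits (rad/s): [2.39, 2.39, 3.01, 3.14, 3.14, 3.14].

INTERFACE

Orientations are given as a unit quaternion [w, x, y, z].
In Python, from bench import bot, get_image gives the robot as it stands.
- The arm moves only by the tool carry_out, never from a script. Its argument "rows" is a list of rows, each an object of numbers: "gripper": the opening, from 0 (shut) to 1 (fully open); "tx", "ty", "tz": the shift along the world's x, y, z in mm; "rx", "ry", "rz": the turn, a rotation vector about the world's x, y, z in rad. A call has exactly 10 rows; each row is the pose to reach, as a shift and turn from the pose commanded when the call began; what a row does not reach only later rows make up. A row lasts 1/10 s, in which the tool goes at most 50 mm and 8.59 degrees, less where a joint would pass 70% of its speed; a pose out of reach is approached as far as the arm can. A call with a gripper value outside its range is refused whole. The fingers move at their own pace and stop on an object; the grip force is fixed at half the most. Time passes only in rows, so rows that repeat a pose let the fingers close, or fill a call up. It gives the time, the measured TCP pose, the force, the opening and the grip force at its end, in the units of the state.
- bot.observe(): the state, without advancing time (a new reading comes with each control period).
- get_image(name): name is "side" or "top" or "wrist"; returns a dict with "img" (480x640x3 uint8, red, green, blue), "mtx" (3x3 intrinsics, pixels), "rvec" (rotation vector, rad) and "tvec" (3), from world to camera coordinates, as OpenCV has them. Camera axes: x right, y down, z forward; pixel columns grow to the right and rows downward; lengths in m; the calibration is good to about 2 mm. A picture is of the moment at which its call begins. There is no depth.
- bot.sign_off(): hands the job in; it is judged then, once.
The state is a dict: "time_s": time; "joint_pos": joint angles; "qd": joint speeds; "joint_torque": joint torques, N m; "eef_pos": TCP position; "tool_rot": TCP orientation; "wrist_force": force on the tool from outside, world axes, zero at the start; "wrist_torque": the same for the moment, N m; "width": finger opening in m; "grasp_force": force on a finger pad.
Only numpy, scipy, OpenCV 4.12 (cv2) and the standard library are available. Lean on these libraries where they do the work, as an engineer would, in place of code of your own. Each camera call takes 0.05 s, during which the arm holds its last target. There are 200 camera calls.

TASK

Pack the open grey kit box: lay the flat grey bit case, which leans in the sloping stand, and the flat tin from the bench side by side on the box's floor, both flat (lid side up) and set down rather than dropped. Then close the box's hinged lid fully, and leave the loose things lying about where they are.

Things in the scene. Friction and masses are not known exactly. Their poses are not given: they have to be found in the camera images.
- kit_box: Open shallow grey metal box, fixed, outside 138 x 198 x 38 mm high, inside 130 (x) x 190 (y) x 34 mm deep, walls and floor 4 mm. Origin: centre of its underside; z up, +x to the hinge side, away from the robot. The two things fit only side by side, not stacked: long sides along the box's x, e.g. the tin centred at y = -43 and the case at y = +48 mm, which leaves over 20 mm on each side for fingers.
- lid (a joint): Hinge of the box's lid, rad: 0 = shut (on the rim), 1.57 = upright, 1.95 = fully open, leaning back; starts at 1.7 to 1.92. Stiff (0.17 N m friction): it stays where left and must be pushed all the way shut. Hinge line: along the box's y at x = +70, z = 38 mm in its frame. The lid is a plate 142 mm long from the hinge, 202 wide, 6.5 mm thick; when shut its underside is at 38 mm.
- lid_edge (a point): Middle of the lid's free edge, at half its thickness, 142 mm from the hinge line. A tab 50 mm wide stands 13 mm out beyond it.
- stand: Metal stand, fixed, base 70 x 104 mm, its narrow shelf sloping 30 degrees: low to its -x (towards the robot's side and right), rising to +x. Two nubs on the low side at y = -42 and +42 mm (14 mm wide, 10 mm above the shelf) hold the case; between them 70 mm is open for a finger. The shelf is 30 mm wide up the slope, so the case juts out at both long edges. Origin: under the shelf's centre, on the bench.
- bit_case: Flat grey case, black slots in its top, 46 x 92 x 18 mm (x, y, z), about 0.15 kg, loose. Origin: centre of its underside; z out of its top; y along its length. Starts leaning in the stand, underside centre 55 mm above the bench, its x rising away at 30 degrees, its top facing up and towards the robot and the right. Grasp it across its x, tool square to its top, near its middle.
- tin: Flat tin with a lid, 62 x 96 x 20 mm (x, y, z; lid edge 1 mm more all round), about 0.1 kg, loose, lying flat on the bench. Origin: centre of its underside, z up, y along its length. Grasp it across its x.
- black_tape: Roll of black tape lying flat, 66 mm across, 19 mm high; bystander, leave it. Origin: centre of its underside.
- amber_tape: Roll of amber tape lying flat, 72 mm across, 12 mm high; bystander, leave it. Origin: centre of its underside.
- blue_driver: Small screwdriver, 151 mm long, 17 mm high, lying on the bench; bystander, leave it. Origin: centre of its underside, y along it.
- pliers: Pliers with yellow grips, 123 mm long, 10 mm high, lying on the bench; bystander, leave them. Origin: centre of the underside, y along them.
- nine_volt: Block battery, 27 x 48 x 18 mm, lying on the bench; bystander, leave it. Origin: centre of its underside.
Not all that is in view belongs to the job. Of the things that look like the tin, the larger one is meant.

How it is judged:
By the outcome, as a careful person would: the job done as asked, in the order asked, and still so for the second after the job is handed in, with the robot touching nothing.
It also fails if it takes over 72 s, if anything falls off the work surface, if the arm or the gripper's body presses on something with over 40 N, if the wrist force passes 120 N, or if a joint passes its speed limit or range.

## Working session

There is one attempt and no reset: what is moved stays moved. The work goes in short steps, Python scripts to look and compute and a tool call to move; the robot and the scene stay as the last step left them, time stands still between calls to the robot, and variables do not carry over. Pictures are saved under pics/ and viewed, at most 13 in all, crops included, and the job is handed in when it is done.

Besides the shell and the picture viewer there is one more tool, called after "Call:" as name(argument=value, ...) on one line, values as JSON. carry_out: Moves the arm, as the interface text tells. Its arguments: {"type":"object","properties":{"rows":{"type":"array"}},"required":["rows"]}

```bash
mkdir -p pics
cat > h.py <<'E'
import numpy as np, cv2
from bench import bot, get_image
def snap(n,f):
    d=get_image(n); cv2.imwrite('pics/'+f,cv2.cvtColor(d['img'],cv2.COLOR_RGB2BGR)); np.savez('pics/'+f[:-4]+'.npz',**{k:d[k] for k in('mtx','rvec','tvec')}); return d
def ld(f): return dict(np.load('pics/'+f+'.npz'))
def w(d,uv,z):
    K=np.array(d['mtx']);R=cv2.Rodrigues(np.array(d['rvec'],float))[0];t=np.array(d['tvec'],float).ravel()
    r=R.T@np.linalg.inv(K)@np.array([uv[0],uv[1],1.]);c=-R.T@t
    return c+r*(z-c[2])/r[2]
def px(d,P): return cv2.projectPoints(np.array(P,float).reshape(-1,3),np.array(d['rvec'],float),np.array(d['tvec'],float),np.array(d['mtx'],float),None)[0].reshape(-1,2)
E
python3 - <<'E'
from h import *
for n in('top','side'):
    d=snap(n,n+'1.png'); R=cv2.Rodrigues(np.array(d['rvec'],float))[0]; print(n,-R.T@np.array(d['tvec']).ravel(),R[2])
s=bot.observe(); print({k:np.round(v,3) for k,v in s.items()})
E
```

```text
top [ 0.45147168 -0.11119935  0.89618366] [ 0.22682337 -0.01342838 -0.97384333]
side [0.3432125  0.65038957 0.73066582] [ 0.26337037 -0.73794821 -0.6213441 ]
{'time_s': np.float64(0.1), 'joint_pos': array([-0.825,  0.359,  0.011, -0.   , -1.224, -0.288]), 'qd': array([ 0.002, -0.003,  0.002, -0.   , -0.   , -0.   ]), 'joint_torque': array([-1.0000e-03, -5.8477e+01,  2.9411e+01,  6.9550e+00, -3.0000e-03,
        0.0000e+00]), 'eef_pos': array([ 0.298, -0.605,  0.23 ]), 'tool_rot': array([-0.   , -0.227,  0.974,  0.001]), 'wrist_force': array([ 0.604, -0.524, -0.009]), 'wrist_torque': array([-0.021, -0.002, -0.039]), 'grasp_force': np.float64(0.0), 'width': np.float64(0.086)}
```

View pics/top1.png

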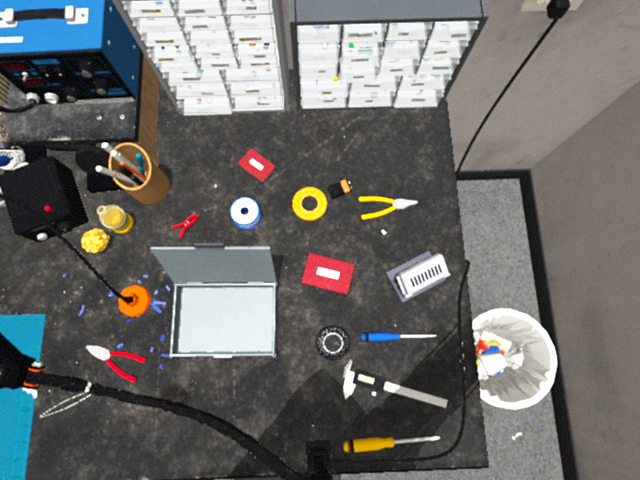

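View pics/side1.png

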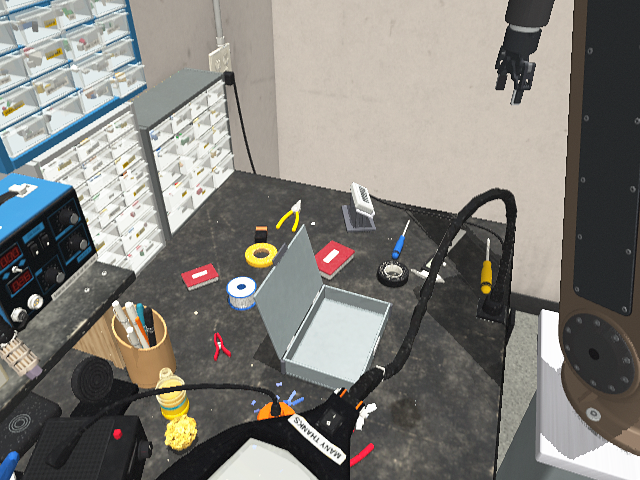

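The top view shows the box at about (225,320), the red tin at (328,273), the case in its stand at (420,275), and the smaller decoy tin at (257,165). The side view shows a black gooseneck arching near the robot side, which I'll have to avoid.

Run:
```python
import cv2
a=cv2.imread('pics/top1.png')[235:365,145:465]
b=cv2.imread('pics/side1.png')[170:400,240:520]
cv2.imwrite('pics/c1.png',cv2.resize(a,(800,325),interpolation=cv2.INTER_CUBIC))
from h import *
t,s=ld('top1'),ld('side1')
for n,p,z in[('tin',(328,273),.02),('blk',(333,342),.019),('drv',(398,337),.01),('case',(420,274),.07),('batt',(340,188),.018),('plr',(388,207),.01),('amb',(309,204),.012),('boxc',(224,320),.02),('gbase',(318,460),.05)]: print(n,w(t,p,z).round(3))
# gooseneck triangulation: side px vs top line
def ray(d,uv):
    a=w(d,uv,0);b=w(d,uv,.5);return a,b
for uv in[(490,310),(513,215),(490,193),(460,215),(430,270),(410,330),(375,380)]:
    print(uv,[(z,px(t,w(s,uv,z))[0].round().tolist(),w(s,uv,z)[:2].round(3).tolist()) for z in(.05,.15,.25,.35,.45)])
```

```text
tin [ 0.588 -0.142  0.02 ]
blk [ 0.452 -0.146  0.019]
drv [ 0.457 -0.276  0.01 ]
case [ 0.572 -0.316  0.07 ]
batt [ 0.769 -0.175  0.018]
plr [ 0.726 -0.276  0.01 ]
amb [ 0.738 -0.109  0.012]
boxc [0.502 0.066 0.02 ]
gbase [ 0.248 -0.109  0.05 ]
(490, 310) [(0.05, [295.0, 458.0], [0.253, -0.068]), (0.15, [224.0, 468.0], [0.266, 0.038]), (0.25, [130.0, 481.0], [0.279, 0.143]), (0.35, [-1.0, 500.0], [0.293, 0.249]), (0.45, [-194.0, 527.0], [0.306, 0.354])]
(513, 215) [(0.05, [481.0, 467.0], [0.227, -0.398]), (0.15, [405.0, 476.0], [0.244, -0.244]), (0.25, [304.0, 489.0], [0.261, -0.09]), (0.35, [164.0, 507.0], [0.278, 0.064]), (0.45, [-44.0, 534.0], [0.295, 0.218])]
(490, 193) [(0.05, [520.0, 430.0], [0.285, -0.476]), (0.15, [444.0, 440.0], [0.293, -0.31]), (0.25, [344.0, 454.0], [0.302, -0.145]), (0.35, [204.0, 474.0], [0.311, 0.02]), (0.45, [-4.0, 503.0], [0.319, 0.186])]
(460, 215) [(0.05, [450.0, 398.0], [0.343, -0.355]), (0.15, [377.0, 410.0], [0.343, -0.208]), (0.25, [281.0, 425.0], [0.343, -0.06]), (0.35, [146.0, 446.0], [0.343, 0.088]), (0.45, [-55.0, 477.0], [0.343, 0.236])]
(430, 270) [(0.05, [332.0, 384.0], [0.376, -0.14]), (0.15, [263.0, 396.0], [0.371, -0.024]), (0.25, [171.0, 411.0], [0.367, 0.092]), (0.35, [42.0, 432.0], [0.362, 0.208]), (0.45, [-149.0, 464.0], [0.357, 0.324])]
(410, 330) [(0.05, [239.0, 384.0], [0.383, 0.031]), (0.15, [172.0, 395.0], [0.377, 0.122]), (0.25, [83.0, 411.0], [0.371, 0.213]), (0.35, [-41.0, 432.0], [0.365, 0.304]), (0.45, [-226.0, 464.0], [0.36, 0.395])]
(375, 380) [(0.05, [172.0, 368.0], [0.415, 0.155]), (0.15, [108.0, 380.0], [0.404, 0.228]), (0.25, [21.0, 396.0], [0.394, 0.301]), (0.35, [-99.0, 418.0], [0.383, 0.373]), (0.45, [-278.0, 451.0], [0.373, 0.446])]
```

View pics/c1.png

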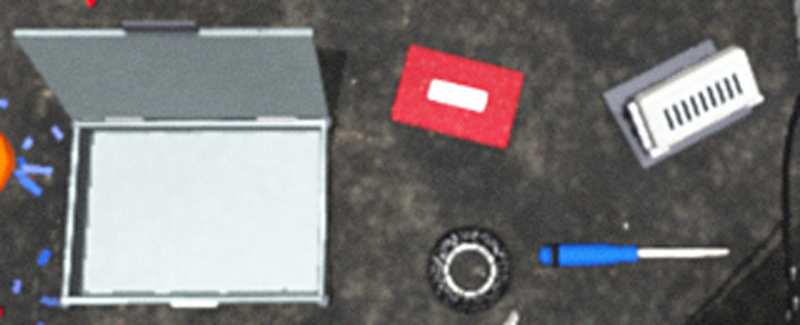

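```bash
cat >> h.py <<'E'
from scipy.spatial.transform import Rotation as Ro
def cur():
    s=bot.observe(); q=s['tool_rot']; return np.array(s['eef_pos']),Ro.from_quat([q[1],q[2],q[3],q[0]])
def Rt(z,y):
    z=np.array(z)/np.linalg.norm(z); y=np.array(y,float); y-=z*(y@z); y/=np.linalg.norm(y)
    return Ro.from_matrix(np.c_[np.cross(y,z),y,z])
def go(p,R):
    c,C=cur(); print('t',((np.array(p)-c)*1000).round(1),'r',(R*C.inv()).as_rotvec().round(4))
def caseR(psi,tilt=np.pi/6):
    c,s=np.cos(psi),np.sin(psi); t=tilt
    return Rt([np.sin(t)*c,np.sin(t)*s,-np.cos(t)],[-np.cos(t)*c,-np.cos(t)*s,-np.sin(t)])
E
cat > m1.py <<'E'
from h import *
t=ld('top1'); f=lambda u:(145+u[0]/2.5,235+u[1]/2.5)
B=[w(t,f(u),.038) for u in[(75,122),(328,122),(326,302),(63,303)]]; print('box',np.round(B,4),np.mean(B,0).round(4))
T=[w(t,f(u),.02) for u in[(411,44),(524,72),(506,147),(391,118)]]; print('tin',np.round(T,4),np.mean(T,0).round(4))
v=(T[0]-T[1]+T[3]-T[2]); print('tin psi',np.degrees(np.arctan2(-v[0],v[1])))
v=(B[0]-B[1]+B[3]-B[2]); print('box psi',np.degrees(np.arctan2(-v[0],v[1])))
a,b=w(t,f((668,118)),.0706),w(t,f((742,85)),.0706); v=a-b; psi=np.arctan2(-v[0],v[1]); print('case',w(t,f((700,100)),.0706),np.degrees(psi))
R=caseR(psi); p=w(t,f((700,100)),.0706)-R.as_matrix()[:,2]*.13; print(p); go(p,R)
E
python3 m1.py
```

```text
box [[ 0.5742  0.1598  0.038 ]
 [ 0.5671 -0.0389  0.038 ]
 [ 0.4301 -0.0353  0.038 ]
 [ 0.4366  0.1637  0.038 ]] [0.502  0.0623 0.038 ]
tin [[ 0.6311 -0.106   0.02  ]
 [ 0.6047 -0.1971  0.02  ]
 [ 0.5444 -0.1793  0.02  ]
 [ 0.571  -0.088   0.02  ]] [ 0.5878 -0.1426  0.02  ]
tin psi -16.206253586037995
box psi -1.9510463740112958
case [ 0.56951773 -0.32501922  0.0706    ] 21.607206761926474
[ 0.50908527 -0.34895492  0.1831833 ]
t [211.  256.2 -47.3] r [-0.207  -0.5374  1.4531]
```

Call:
carry_out(rows=[{"tx": 105, "ty": 128, "tz": 0, "rx": -0.1, "ry": -0.27, "rz": 0.73, "gripper": 1}, {"tx": 105, "ty": 128, "tz": 0, "rx": -0.1, "ry": -0.27, "rz": 0.73, "gripper": 1}, {"tx": 105, "ty": 128, "tz": 0, "rx": -0.1, "ry": -0.27, "rz": 0.73, "gripper": 1}, {"tx": 105, "ty": 128, "tz": 0, "rx": -0.1, "ry": -0.27, "rz": 0.73, "gripper": 1}, {"tx": 211, "ty": 256, "tz": -45, "rx": -0.207, "ry": -0.537, "rz": 1.453, "gripper": 1}, {"tx": 211, "ty": 256, "tz": -45, "rx": -0.207, "ry": -0.537, "rz": 1.453, "gripper": 1}, {"tx": 211, "ty": 256, "tz": -45, "rx": -0.207, "ry": -0.537, "rz": 1.453, "gripper": 1}, {"tx": 211, "ty": 256, "tz": -45, "rx": -0.207, "ry": -0.537, "rz": 1.453, "gripper": 1}, {"tx": 211, "ty": 256, "tz": -45, "rx": -0.207, "ry": -0.537, "rz": 1.453, "gripper": 1}, {"tx": 211, "ty": 256, "tz": -45, "rx": -0.207, "ry": -0.537, "rz": 1.453, "gripper": 1}])

```text
time_s: 1.1
eef_pos: [0.5097, -0.3478, 0.186]
tool_rot: [-0.206, 0.781, -0.573, 0.139]
wrist_force: [0.4, -0.9, 0.4]
width: 0.0855
grasp_force: 0.0
```

```bash
python3 m1.py|tail -2; python3 -c "
from h import *
print(bot.observe()['joint_pos'])"
```

```text
[ 0.50908527 -0.34895492  0.1831833 ]
t [-0.7 -1.1 -2.8] r [-0.0109 -0.0255  0.0677]
[-0.5560628   0.2007781  -0.22152014 -0.50974427 -0.88562876  1.13507507]
```

Run:
```python
from h import *
snap('wrist','w1.png'); c,C=cur(); print(c,C.as_matrix().round(3)); d=ld('w1')
R=cv2.Rodrigues(d['rvec'])[0]; print(-R.T@d['tvec'].ravel(),R[2])
```

```text
[ 0.50927521 -0.34890366  0.18553371] [[ 0.317 -0.832  0.455]
 [-0.948 -0.271  0.164]
 [-0.013 -0.484 -0.875]]
[ 0.46797091 -0.44280253  0.30811469] [ 0.34499809  0.43529268 -0.83156275]
```

View pics/w1.png

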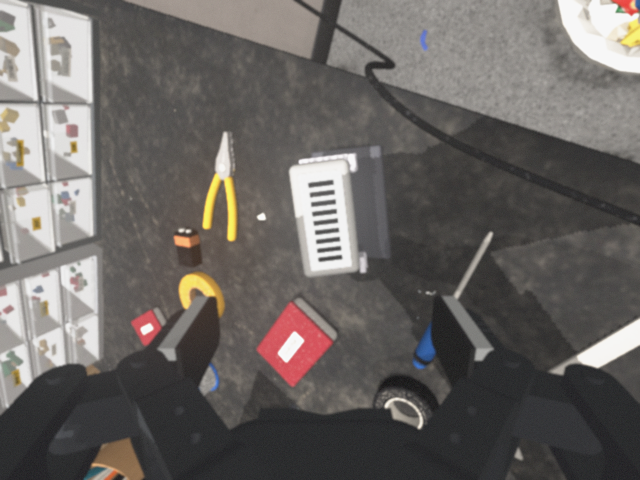

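The wrist view shows the case top with corners near (292,168), (347,160), (356,267) and (305,275). The nubs are on its right (low) side at (362,262).

```bash
cat > m2.py <<'E'
from h import *
from scipy.optimize import least_squares
d=ld('w1')
uv=np.array([(292,168),(347,160),(356,267),(305,275)],float)
def pts(q,h=18):
    x,y,z,psi=q; n=Ro.from_euler('ZY',[psi,-np.pi/6])
    return n.apply([(23,-46,h),(-23,-46,h),(-23,46,h),(23,46,h)])*1e-3+[x,y,z]
f=lambda q:(px(d,pts(q))-uv).ravel()
q=least_squares(f,[.575,-.32,.055,.4],x_scale=[.01,.01,.01,.1]).x; print('free',q,f(q).round(1))
g=lambda p:f([p[0],p[1],.055,p[2]])
p=least_squares(g,[.575,-.32,.4],x_scale=[.01,.01,.1]).x; print('z fixed',p,g(p).round(1))
q=[p[0],p[1],.055,p[2]]
im=cv2.imread('pics/w1.png')
for h,c in((18,(0,0,255)),(0,(255,0,0))): cv2.polylines(im,[(px(d,pts(q,h))*16).round().astype(int)],True,c,1,cv2.LINE_AA,4)
cv2.imwrite('pics/o1.png',cv2.resize(im[130:310,240:440],None,fx=3,fy=3,interpolation=cv2.INTER_CUBIC))
R=caseR(p[2]); c=np.array(q[:3]); z=R.as_matrix()[:,2]
for off in(-.075,.008): print(off,c+z*off); go(c+z*off,R)
print(z)
E
python3 m2.py
```

```text
free [ 0.58581245 -0.31512787  0.03546315  0.42476871] [-1.3 -0.4  0.3  1.2  1.2  0.7 -0.2 -1.5]
z fixed [ 0.57769143 -0.32380193  0.41476762] [-4.2 -4.2  2.2 -2.6  2.7  5.5 -2.7  3.2]
-0.075 [ 0.54337106 -0.33891358  0.11995191]
t [ 34.1  10.  -65.6] r [-0.0058 -0.0221  0.0924]
0.008 [ 0.58135227 -0.32219003  0.0480718 ]
t [  72.1   26.7 -137.5] r [-0.0058 -0.0221  0.0924]
[ 0.45760499  0.20148863 -0.8660254 ]
```

View pics/o1.png

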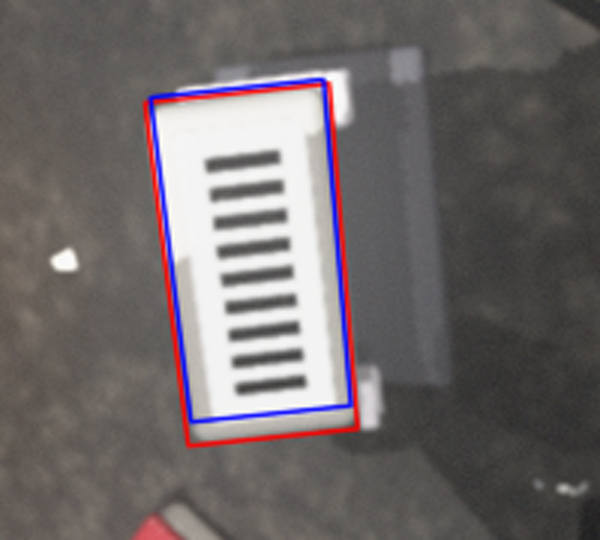

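Call:
carry_out(rows=[{"tx": 20, "ty": 6, "tz": -40, "rx": -0.006, "ry": -0.022, "rz": 0.092, "gripper": 1}, {"tx": 41, "ty": 13, "tz": -78, "rx": -0.006, "ry": -0.022, "rz": 0.092, "gripper": 1}, {"tx": 41, "ty": 13, "tz": -78, "rx": -0.006, "ry": -0.022, "rz": 0.092, "gripper": 1}, {"tx": 41, "ty": 13, "tz": -78, "rx": -0.006, "ry": -0.022, "rz": 0.092, "gripper": 1}, {"tx": 47, "ty": 15.6, "tz": -89.5, "rx": -0.006, "ry": -0.022, "rz": 0.092, "gripper": 1}, {"tx": 53, "ty": 18, "tz": -101, "rx": -0.006, "ry": -0.022, "rz": 0.092, "gripper": 1}, {"tx": 59, "ty": 21, "tz": -112, "rx": -0.006, "ry": -0.022, "rz": 0.092, "gripper": 1}, {"tx": 65, "ty": 23.5, "tz": -124, "rx": -0.006, "ry": -0.022, "rz": 0.092, "gripper": 1}, {"tx": 71, "ty": 26, "tz": -135, "rx": -0.006, "ry": -0.022, "rz": 0.092, "gripper": 1}, {"tx": 71, "ty": 26, "tz": -135, "rx": -0.006, "ry": -0.022, "rz": 0.092, "gripper": 1}])

```text
time_s: 2.15
eef_pos: [0.5801, -0.3224, 0.0489]
tool_rot: [-0.216, 0.803, -0.537, 0.138]
wrist_force: [0.1, 0.1, 1.8]
width: 0.0852
grasp_force: 0.0
```

```bash
python3 m2.py|tail -3; python3 -c "
from h import *
snap('wrist','w2.png')"
```

```text
0.008 [ 0.58135227 -0.32219003  0.0480718 ]
t [ 1.2  0.2 -0.8] r [-0.0068 -0.0085  0.0206]
[ 0.45760499  0.20148863 -0.8660254 ]
```

View pics/w2.png

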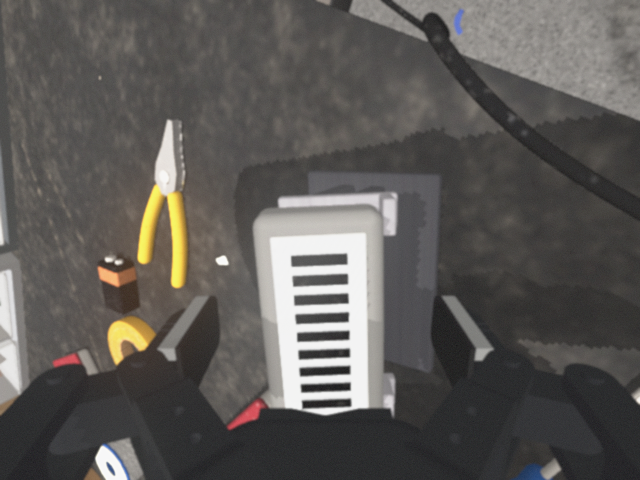

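The case is centred between the fingers, with edges at columns 262 and 382 against fingers at 218 and 435. I'll close on it.

Call:
carry_out(rows=[{"gripper": 0}, {"gripper": 0}, {"gripper": 0}, {"gripper": 0}, {"gripper": 0}, {"gripper": 0}, {"gripper": 0}, {"gripper": 0}, {"gripper": 0}, {"gripper": 0}])

```text
schema error: expected keys gripper, tx, ty, tz, rx, ry, rz
```

Call:
carry_out(rows=[{"gripper": 0, "tx": 0, "ty": 0, "tz": 0, "rx": 0, "ry": 0, "rz": 0}, {"gripper": 0, "tx": 0, "ty": 0, "tz": 0, "rx": 0, "ry": 0, "rz": 0}, {"gripper": 0, "tx": 0, "ty": 0, "tz": 0, "rx": 0, "ry": 0, "rz": 0}, {"gripper": 0, "tx": 0, "ty": 0, "tz": 0, "rx": 0, "ry": 0, "rz": 0}, {"gripper": 0, "tx": 0, "ty": 0, "tz": 0, "rx": 0, "ry": 0, "rz": 0}, {"gripper": 0, "tx": 0, "ty": 0, "tz": 0, "rx": 0, "ry": 0, "rz": 0}, {"gripper": 0, "tx": 0, "ty": 0, "tz": 0, "rx": 0, "ry": 0, "rz": 0}, {"gripper": 0, "tx": 0, "ty": 0, "tz": 0, "rx": 0, "ry": 0, "rz": 0}, {"gripper": 0, "tx": 0, "ty": 0, "tz": 0, "rx": 0, "ry": 0, "rz": 0}, {"gripper": 0, "tx": 0, "ty": 0, "tz": 0, "rx": 0, "ry": 0, "rz": 0}])

```text
time_s: 3.2
eef_pos: [0.5803, -0.324, 0.0523]
tool_rot: [-0.216, 0.803, -0.537, 0.141]
wrist_force: [-3.8, -0.9, 5.6]
width: 0.0458
grasp_force: 61.5
```

```bash
cat > place.py <<'E'
from h import *
import sys
psi=np.radians(-1.95); bc=np.array([.502,.0623,0])
def boxp(x,y,z): return Ro.from_euler('z',psi).apply([x,y,z])+bc
R=Rt([0,0,-1],Ro.from_euler('z',psi).apply([0,float(sys.argv[5]) if len(sys.argv)>5 else -1,0]))
if __name__=='__main__':
    x,y,z=[float(a)/1000 for a in sys.argv[1:4]]; print(boxp(x,y,z)); go(boxp(x,y,z),R); s=bot.observe(); print(s['joint_pos'].round(2),s['width'],s['grasp_force'],s['time_s'])
E
python3 place.py 0 48 120
```

```text
[0.50363331 0.1102722  0.12      ]
t [-76.6 434.3  67.7] r [-0.4553  0.3081  1.1173]
[-0.5   0.42 -0.22 -0.65 -0.7   1.35] 0.04575619369564474 61.52295112609863 3.2
```

Call:
carry_out(rows=[{"gripper": 0, "tx": -14, "ty": -6, "tz": 26, "rx": 0, "ry": 0, "rz": 0}, {"gripper": 0, "tx": -27, "ty": -12, "tz": 52, "rx": 0, "ry": 0, "rz": 0}, {"gripper": 0, "tx": -35, "ty": 20, "tz": 80, "rx": -0.045, "ry": 0.031, "rz": 0.112}, {"gripper": 0, "tx": -40, "ty": 60, "tz": 110, "rx": -0.09, "ry": 0.062, "rz": 0.224}, {"gripper": 0, "tx": -45, "ty": 105, "tz": 110, "rx": -0.137, "ry": 0.092, "rz": 0.335}, {"gripper": 0, "tx": -50, "ty": 150, "tz": 110, "rx": -0.182, "ry": 0.123, "rz": 0.447}, {"gripper": 0, "tx": -55, "ty": 195, "tz": 110, "rx": -0.228, "ry": 0.154, "rz": 0.559}, {"gripper": 0, "tx": -60, "ty": 240, "tz": 110, "rx": -0.273, "ry": 0.185, "rz": 0.67}, {"gripper": 0, "tx": -65, "ty": 285, "tz": 110, "rx": -0.319, "ry": 0.216, "rz": 0.782}, {"gripper": 0, "tx": -70, "ty": 325, "tz": 110, "rx": -0.364, "ry": 0.247, "rz": 0.894}])

```text
time_s: 4.2
eef_pos: [0.5096, 0.0034, 0.1617]
tool_rot: [-0.045, 0.991, -0.126, 0.029]
wrist_force: [1.4, -0.4, -0.9]
width: 0.0456
grasp_force: 61.7
```

```bash
python3 place.py 0 48 100
```

```text
[0.50363331 0.1102722  0.1       ]
t [ -6.  106.9 -61.7] r [-0.089   0.0598  0.2193]
[ 0.35  0.11 -0.47 -0.07 -0.9   1.01] 0.04562676314916843 61.73560380935669 4.2
```

Call:
carry_out(rows=[{"gripper": 0, "tx": -2, "ty": 40, "tz": -10, "rx": -0.045, "ry": 0.03, "rz": 0.11}, {"gripper": 0, "tx": -4, "ty": 75, "tz": -20, "rx": -0.089, "ry": 0.06, "rz": 0.219}, {"gripper": 0, "tx": -6, "ty": 107, "tz": -40, "rx": -0.089, "ry": 0.06, "rz": 0.219}, {"gripper": 0, "tx": -6, "ty": 107, "tz": -50, "rx": -0.089, "ry": 0.06, "rz": 0.219}, {"gripper": 0, "tx": -6, "ty": 107, "tz": -62, "rx": -0.089, "ry": 0.06, "rz": 0.219}, {"gripper": 0, "tx": -6, "ty": 107, "tz": -62, "rx": -0.089, "ry": 0.06, "rz": 0.219}, {"gripper": 0, "tx": -6, "ty": 107, "tz": -62, "rx": -0.089, "ry": 0.06, "rz": 0.219}, {"gripper": 0, "tx": -6, "ty": 107, "tz": -62, "rx": -0.089, "ry": 0.06, "rz": 0.219}, {"gripper": 0, "tx": -6, "ty": 107, "tz": -62, "rx": -0.089, "ry": 0.06, "rz": 0.219}, {"gripper": 0, "tx": -6, "ty": 107, "tz": -62, "rx": -0.089, "ry": 0.06, "rz": 0.219}])

```text
time_s: 5.2
eef_pos: [0.5045, 0.1082, 0.0998]
tool_rot: [-0.001, 1.0, -0.02, 0.0]
wrist_force: [-0.2, 0.9, -1.9]
width: 0.0457
grasp_force: 61.7
```

```bash
python3 place.py 0 48 30; python3 -c "
from h import *
snap('wrist','w3.png');snap('side','s3.png')
a=cv2.imread('pics/w3.png');b=cv2.imread('pics/s3.png')
cv2.imwrite('pics/ws3.png',cv2.hconcat([cv2.resize(a,(448,336)),b[150:486,200:552][:330].copy() if 0 else cv2.resize(b[200:440,230:480],(350,336))]))"
```

```text
[0.50363331 0.1102722  0.03      ]
t [ -0.9   2.  -69.8] r [-0.0019  0.0008  0.006 ]
[ 0.59  0.23 -0.51 -0.   -0.83  0.94] 0.04570750309545167 61.74148678779602 5.2
```

View pics/ws3.png

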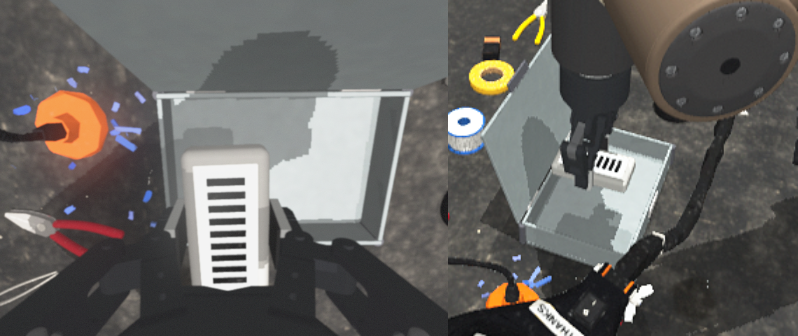

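The wrist view shows the case held square above the left part of the box. Its far end is near (225,150), and the box's back rim corners are at (157,95) and (410,93) in the composite.

Run:
```python
import sys; sys.argv=['x']
from place import *
d=ld('w3'); k=640/448
for u,l in(((155,95),(.069,.099)),((411,92),(.069,-.099)),((384,242),(-.069,-.099))):
    W=w(d,np.array(u)*k,.038); print('box frame',Ro.from_euler('z',-psi).apply(W-bc).round(4),'model',l)
for u in((184,165),(268,165),(225,152)): print('case',Ro.from_euler('z',-psi).apply(w(d,np.array(u)*k,.113)-bc).round(4))
```

```text
box frame [0.0686 0.1014 0.038 ] model (0.069, 0.099)
box frame [ 0.0697 -0.0957  0.038 ] model (0.069, -0.099)
box frame [-0.0637 -0.0983  0.038 ] model (-0.069, -0.099)
case [0.0355 0.0684 0.113 ]
case [0.0353 0.024  0.113 ]
case [0.0425 0.0466 0.113 ]
```

Call:
carry_out(rows=[{"gripper": 0, "tx": -0.5, "ty": 2, "tz": -15, "rx": 0, "ry": 0, "rz": 0.005}, {"gripper": 0, "tx": -0.5, "ty": 2, "tz": -30, "rx": 0, "ry": 0, "rz": 0.005}, {"gripper": 0, "tx": -0.5, "ty": 2, "tz": -45, "rx": 0, "ry": 0, "rz": 0.005}, {"gripper": 0, "tx": -0.5, "ty": 2, "tz": -60, "rx": 0, "ry": 0, "rz": 0.005}, {"gripper": 0, "tx": -0.5, "ty": 2, "tz": -72, "rx": 0, "ry": 0, "rz": 0.005}, {"gripper": 0, "tx": -0.5, "ty": 2, "tz": -80, "rx": 0, "ry": 0, "rz": 0.005}, {"gripper": 0, "tx": -0.5, "ty": 2, "tz": -86, "rx": 0, "ry": 0, "rz": 0.005}, {"gripper": 0, "tx": -0.5, "ty": 2, "tz": -90, "rx": 0, "ry": 0, "rz": 0.005}, {"gripper": 0, "tx": -0.5, "ty": 2, "tz": -92, "rx": 0, "ry": 0, "rz": 0.005}, {"gripper": 0, "tx": -0.5, "ty": 2, "tz": -92, "rx": 0, "ry": 0, "rz": 0.005}])

```text
time_s: 6.3
eef_pos: [0.5038, 0.1105, 0.0073]
tool_rot: [-0.001, 1.0, -0.017, -0.0]
wrist_force: [1.3, 0.2, -1.0]
width: 0.0459
grasp_force: 61.8
```

Call:
carry_out(rows=[{"gripper": 0, "tx": 0, "ty": 0, "tz": -0.5, "rx": 0, "ry": 0, "rz": 0}, {"gripper": 0, "tx": 0, "ty": 0, "tz": -1, "rx": 0, "ry": 0, "rz": 0}, {"gripper": 0, "tx": 0, "ty": 0, "tz": -1.5, "rx": 0, "ry": 0, "rz": 0}, {"gripper": 0, "tx": 0, "ty": 0, "tz": -2, "rx": 0, "ry": 0, "rz": 0}, {"gripper": 0, "tx": 0, "ty": 0, "tz": -2.5, "rx": 0, "ry": 0, "rz": 0}, {"gripper": 0, "tx": 0, "ty": 0, "tz": -3, "rx": 0, "ry": 0, "rz": 0}, {"gripper": 0, "tx": 0, "ty": 0, "tz": -3.5, "rx": 0, "ry": 0, "rz": 0}, {"gripper": 0, "tx": 0, "ty": 0, "tz": -4, "rx": 0, "ry": 0, "rz": 0}, {"gripper": 0, "tx": 0, "ty": 0, "tz": -4, "rx": 0, "ry": 0, "rz": 0}, {"gripper": 0, "tx": 0, "ty": 0, "tz": -4, "rx": 0, "ry": 0, "rz": 0}])

```text
time_s: 7.3
eef_pos: [0.5037, 0.1105, 0.0032]
tool_rot: [-0.001, 1.0, -0.017, -0.0]
wrist_force: [-0.5, 0.2, -1.1]
width: 0.0457
grasp_force: 61.8
```

Call:
carry_out(rows=[{"gripper": 0, "tx": 0, "ty": 0, "tz": -0.4, "rx": 0, "ry": 0, "rz": 0}, {"gripper": 0, "tx": 0, "ty": 0, "tz": -0.8, "rx": 0, "ry": 0, "rz": 0}, {"gripper": 0, "tx": 0, "ty": 0, "tz": -1.2, "rx": 0, "ry": 0, "rz": 0}, {"gripper": 0, "tx": 0, "ty": 0, "tz": -1.6, "rx": 0, "ry": 0, "rz": 0}, {"gripper": 0, "tx": 0, "ty": 0, "tz": -2, "rx": 0, "ry": 0, "rz": 0}, {"gripper": 0, "tx": 0, "ty": 0, "tz": -2.4, "rx": 0, "ry": 0, "rz": 0}, {"gripper": 0, "tx": 0, "ty": 0, "tz": -2.8, "rx": 0, "ry": 0, "rz": 0}, {"gripper": 0, "tx": 0, "ty": 0, "tz": -3, "rx": 0, "ry": 0, "rz": 0}, {"gripper": 0, "tx": 0, "ty": 0, "tz": -3, "rx": 0, "ry": 0, "rz": 0}, {"gripper": 0, "tx": 0, "ty": 0, "tz": -3, "rx": 0, "ry": 0, "rz": 0}])

```text
time_s: 8.3
eef_pos: [0.5038, 0.1105, 0.0018]
tool_rot: [-0.001, 1.0, -0.017, 0.0]
wrist_force: [-6.9, 0.2, 19.5]
width: 0.0457
grasp_force: 73.7
```

Call:
carry_out(rows=[{"gripper": 0, "tx": 0, "ty": 0, "tz": 1, "rx": 0, "ry": 0, "rz": 0}, {"gripper": 0.62, "tx": 0, "ty": 0, "tz": 1, "rx": 0, "ry": 0, "rz": 0}, {"gripper": 0.62, "tx": 0, "ty": 0, "tz": 1, "rx": 0, "ry": 0, "rz": 0}, {"gripper": 0.62, "tx": 0, "ty": 0, "tz": 1, "rx": 0, "ry": 0, "rz": 0}, {"gripper": 0.62, "tx": 0, "ty": 0, "tz": 1, "rx": 0, "ry": 0, "rz": 0}, {"gripper": 0.62, "tx": 0, "ty": 0, "tz": 1, "rx": 0, "ry": 0, "rz": 0}, {"gripper": 0.62, "tx": 0, "ty": 0, "tz": 6, "rx": 0, "ry": 0, "rz": 0}, {"gripper": 0.62, "tx": 0, "ty": 0, "tz": 16, "rx": 0, "ry": 0, "rz": 0}, {"gripper": 0.62, "tx": 0, "ty": 0, "tz": 45, "rx": 0, "ry": 0, "rz": 0}, {"gripper": 0.62, "tx": 0, "ty": 0, "tz": 90, "rx": 0, "ry": 0, "rz": 0}])

```text
time_s: 9.3
eef_pos: [0.5022, 0.1096, 0.09]
tool_rot: [0.001, 1.0, -0.017, -0.002]
wrist_force: [2.3, 1.2, -0.1]
width: 0.0532
grasp_force: 0.0
```

```bash
cat > tin.py <<'E'
from h import *
import sys
x,y,z,p=[float(a) for a in sys.argv[1:5]]; p=np.radians(p)
R=Rt([0,0,-1],[-np.cos(p),-np.sin(p),0]); go([x,y,z],R)
E
python3 tin.py .588 -.143 .15 -16
```

```text
t [  85.8 -252.6   60. ] r [-0.003  -0.0038 -1.8156]
```

Call:
carry_out(rows=[{"gripper": 1, "tx": 0, "ty": -15, "tz": 50, "rx": 0, "ry": 0, "rz": -0.14}, {"gripper": 1, "tx": 10, "ty": -45, "tz": 80, "rx": 0, "ry": 0, "rz": -0.28}, {"gripper": 1, "tx": 20, "ty": -75, "tz": 80, "rx": 0, "ry": 0, "rz": -0.42}, {"gripper": 1, "tx": 30, "ty": -105, "tz": 80, "rx": 0, "ry": 0, "rz": -0.56}, {"gripper": 1, "tx": 42, "ty": -135, "tz": 80, "rx": 0, "ry": 0, "rz": -0.7}, {"gripper": 1, "tx": 54, "ty": -165, "tz": 80, "rx": 0, "ry": 0, "rz": -0.84}, {"gripper": 1, "tx": 66, "ty": -195, "tz": 80, "rx": 0, "ry": 0, "rz": -0.98}, {"gripper": 1, "tx": 76, "ty": -225, "tz": 80, "rx": 0, "ry": 0, "rz": -1.12}, {"gripper": 1, "tx": 86, "ty": -250, "tz": 80, "rx": 0, "ry": 0, "rz": -1.26}, {"gripper": 1, "tx": 86, "ty": -252, "tz": 80, "rx": 0, "ry": 0, "rz": -1.4}])

```text
time_s: 10.3
eef_pos: [0.5903, -0.1441, 0.1708]
tool_rot: [-0.0, 0.751, -0.66, 0.001]
wrist_force: [-2.0, 1.1, 0.8]
width: 0.0856
grasp_force: 0.0
```

```bash
python3 tin.py .588 -.143 .13 -16
```

```text
t [ -2.3   1.1 -40.8] r [ 0.0005  0.0015 -0.4077]
```

Call:
carry_out(rows=[{"gripper": 1, "tx": -1, "ty": 1, "tz": -10, "rx": 0, "ry": 0, "rz": -0.14}, {"gripper": 1, "tx": -2, "ty": 1, "tz": -20, "rx": 0, "ry": 0, "rz": -0.28}, {"gripper": 1, "tx": -2, "ty": 1, "tz": -30, "rx": 0, "ry": 0, "rz": -0.4}, {"gripper": 1, "tx": -2, "ty": 1, "tz": -40, "rx": 0, "ry": 0, "rz": -0.4}, {"gripper": 1, "tx": -2, "ty": 1, "tz": -40, "rx": 0, "ry": 0, "rz": -0.4}, {"gripper": 1, "tx": -2, "ty": 1, "tz": -40, "rx": 0, "ry": 0, "rz": -0.4}, {"gripper": 1, "tx": -2, "ty": 1, "tz": -40, "rx": 0, "ry": 0, "rz": -0.4}, {"gripper": 1, "tx": -2, "ty": 1, "tz": -40, "rx": 0, "ry": 0, "rz": -0.4}, {"gripper": 1, "tx": -2, "ty": 1, "tz": -40, "rx": 0, "ry": 0, "rz": -0.4}, {"gripper": 1, "tx": -2, "ty": 1, "tz": -40, "rx": 0, "ry": 0, "rz": -0.4}])

```text
time_s: 11.3
eef_pos: [0.5878, -0.1405, 0.1305]
tool_rot: [0.001, -0.608, 0.794, -0.001]
wrist_force: [0.1, 0.4, -0.1]
width: 0.0854
grasp_force: 0.0
```

```bash
python3 - <<'E'
from h import *
d=snap('wrist','w4.png'); t=snap('top','t4.png')
h=cv2.cvtColor(d['img'],cv2.COLOR_RGB2HSV); m=(((h[...,0]<8)|(h[...,0]>172))&(h[...,1]>130)&(h[...,2]>60)).astype(np.uint8)
for c in sorted(cv2.findContours(m,0,2)[0],key=cv2.contourArea)[-2:]:
    r=cv2.minAreaRect(c); bx=cv2.boxPoints(r); W=np.array([w(d,u,.02) for u in bx]); print(cv2.contourArea(c),r,'\n',W.round(4),W.mean(0).round(4),[np.linalg.norm(W[i]-W[i-1]).round(4) for i in(1,2)])
    for i in (1,2):
        v=W[i]-W[i-1]; print(np.degrees(np.arctan2(v[1],v[0])))
E
python3 tin.py .588 -.143 .0 -16
```

```text
681.5 ((113.4852523803711, 451.96649169921875), (31.636383056640625, 37.280189514160156), 21.250505447387695) 
 [[ 0.8489  0.0183  0.02  ]
 [ 0.8201 -0.0148  0.02  ]
 [ 0.8005  0.0036  0.02  ]
 [ 0.8289  0.0378  0.02  ]] [0.8246 0.0112 0.02  ] [np.float64(0.0439), np.float64(0.0269)]
-131.05443784215836
136.9155558479771
10541.0 ((327.0, 223.5), (127.0, 90.0), 90.0) 
 [[ 0.6039 -0.1958  0.02  ]
 [ 0.5445 -0.1798  0.02  ]
 [ 0.5657 -0.0869  0.02  ]
 [ 0.6318 -0.1047  0.02  ]] [ 0.5865 -0.1418  0.02  ] [np.float64(0.0615), np.float64(0.0953)]
164.94794730555256
77.11795363227355
t [   0.2   -2.5 -130.4] r [ 0.0002  0.0015 -0.016 ]
```

View pics/w4.png

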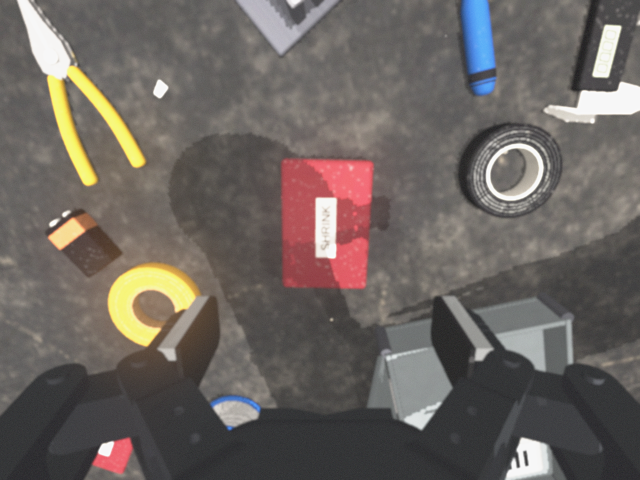

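The tin sits at (328,223) between the fingers, square to the gripper, and nothing is in their way.

Call:
carry_out(rows=[{"gripper": 1, "tx": -1, "ty": -1.5, "tz": -30, "rx": 0, "ry": 0, "rz": 0}, {"gripper": 1, "tx": -1, "ty": -1.5, "tz": -60, "rx": 0, "ry": 0, "rz": 0}, {"gripper": 1, "tx": -1, "ty": -1.5, "tz": -85, "rx": 0, "ry": 0, "rz": 0}, {"gripper": 1, "tx": -1, "ty": -1.5, "tz": -105, "rx": 0, "ry": 0, "rz": 0}, {"gripper": 1, "tx": -1, "ty": -1.5, "tz": -115, "rx": 0, "ry": 0, "rz": 0}, {"gripper": 1, "tx": -1, "ty": -1.5, "tz": -122, "rx": 0, "ry": 0, "rz": 0}, {"gripper": 1, "tx": -1, "ty": -1.5, "tz": -127, "rx": 0, "ry": 0, "rz": 0}, {"gripper": 1, "tx": -1, "ty": -1.5, "tz": -130, "rx": 0, "ry": 0, "rz": 0}, {"gripper": 1, "tx": -1, "ty": -1.5, "tz": -132, "rx": 0, "ry": 0, "rz": 0}, {"gripper": 1, "tx": -1, "ty": -1.5, "tz": -133, "rx": 0, "ry": 0, "rz": 0}])

```text
time_s: 12.4
eef_pos: [0.5871, -0.142, -0.0024]
tool_rot: [0.001, -0.608, 0.794, -0.001]
wrist_force: [-0.2, -0.5, -0.4]
width: 0.0853
grasp_force: 0.0
```

Call:
carry_out(rows=[{"gripper": 0, "tx": 0, "ty": 0, "tz": 0, "rx": 0, "ry": 0, "rz": 0}, {"gripper": 0, "tx": 0, "ty": 0, "tz": 0, "rx": 0, "ry": 0, "rz": 0}, {"gripper": 0, "tx": 0, "ty": 0, "tz": 0, "rx": 0, "ry": 0, "rz": 0}, {"gripper": 0, "tx": 0, "ty": 0, "tz": 0, "rx": 0, "ry": 0, "rz": 0}, {"gripper": 0, "tx": 0, "ty": 0, "tz": 0, "rx": 0, "ry": 0, "rz": 0}, {"gripper": 0, "tx": 0, "ty": 0, "tz": 0, "rx": 0, "ry": 0, "rz": 0}, {"gripper": 0, "tx": 0, "ty": 0, "tz": 0, "rx": 0, "ry": 0, "rz": 0}, {"gripper": 0, "tx": 0, "ty": 0, "tz": 0, "rx": 0, "ry": 0, "rz": 0}, {"gripper": 0, "tx": 0, "ty": 0, "tz": 0, "rx": 0, "ry": 0, "rz": 0}, {"gripper": 0, "tx": 0, "ty": 0, "tz": 0, "rx": 0, "ry": 0, "rz": 0}])

```text
time_s: 13.4
eef_pos: [0.5872, -0.142, -0.002]
tool_rot: [0.001, -0.608, 0.794, -0.001]
wrist_force: [-1.6, 0.4, 5.8]
width: 0.0608
grasp_force: 65.7
```

```bash
python3 place.py 0 -43 100 0 1; python3 place.py 0 -43 100 0 -1
```

```text
[0.50053682 0.0193249  0.1       ]
t [-86.7 161.3 102. ] r [ 0.0019  0.0018 -1.3417]
[ 0.09  0.48 -0.41  0.   -0.68 -0.35] 0.06075726774032972 65.74609637260437 13.4
[0.50053682 0.0193249  0.1       ]
t [-86.7 161.3 102. ] r [-0.0019  0.0021  1.7999]
[ 0.09  0.48 -0.41  0.   -0.68 -0.35] 0.06075726774032972 65.74609637260437 13.4
```

Call:
carry_out(rows=[{"gripper": 0, "tx": 0, "ty": 0, "tz": 15, "rx": 0, "ry": 0, "rz": 0}, {"gripper": 0, "tx": 0, "ty": 0, "tz": 50, "rx": 0, "ry": 0, "rz": 0.12}, {"gripper": 0, "tx": -8, "ty": 10, "tz": 90, "rx": 0, "ry": 0, "rz": 0.26}, {"gripper": 0, "tx": -18, "ty": 25, "tz": 120, "rx": 0, "ry": 0, "rz": 0.4}, {"gripper": 0, "tx": -28, "ty": 45, "tz": 140, "rx": 0, "ry": 0, "rz": 0.54}, {"gripper": 0, "tx": -40, "ty": 65, "tz": 140, "rx": 0, "ry": 0, "rz": 0.68}, {"gripper": 0, "tx": -52, "ty": 85, "tz": 140, "rx": 0, "ry": 0, "rz": 0.82}, {"gripper": 0, "tx": -64, "ty": 105, "tz": 140, "rx": 0, "ry": 0, "rz": 0.96}, {"gripper": 0, "tx": -76, "ty": 125, "tz": 140, "rx": 0, "ry": 0, "rz": 1.1}, {"gripper": 0, "tx": -87, "ty": 145, "tz": 140, "rx": 0, "ry": 0, "rz": 1.24}])

```text
time_s: 14.4
eef_pos: [0.4988, 0.0037, 0.1371]
tool_rot: [-0.001, 0.957, -0.29, 0.0]
wrist_force: [0.5, 0.7, -0.9]
width: 0.0609
grasp_force: 65.3
```

```bash
python3 place.py 0 -43 80 0 -1
```

```text
[0.50053682 0.0193249  0.08      ]
t [  1.7  15.6 -57.1] r [-0.0015  0.      0.5546]
[ 0.4   0.16 -0.5  -0.   -0.91  0.58] 0.06094075647023126 65.32031536102295 14.4
```

Call:
carry_out(rows=[{"gripper": 0, "tx": 1, "ty": 16, "tz": -10, "rx": 0, "ry": 0, "rz": 0.14}, {"gripper": 0, "tx": 1, "ty": 16, "tz": -20, "rx": 0, "ry": 0, "rz": 0.28}, {"gripper": 0, "tx": 1, "ty": 16, "tz": -30, "rx": 0, "ry": 0, "rz": 0.42}, {"gripper": 0, "tx": 1, "ty": 16, "tz": -40, "rx": 0, "ry": 0, "rz": 0.55}, {"gripper": 0, "tx": 1, "ty": 16, "tz": -57, "rx": 0, "ry": 0, "rz": 0.55}, {"gripper": 0, "tx": 1, "ty": 16, "tz": -57, "rx": 0, "ry": 0, "rz": 0.55}, {"gripper": 0, "tx": 1, "ty": 16, "tz": -57, "rx": 0, "ry": 0, "rz": 0.55}, {"gripper": 0, "tx": 1, "ty": 16, "tz": -57, "rx": 0, "ry": 0, "rz": 0.55}, {"gripper": 0, "tx": 1, "ty": 16, "tz": -57, "rx": 0, "ry": 0, "rz": 0.55}, {"gripper": 0, "tx": 1, "ty": 16, "tz": -57, "rx": 0, "ry": 0, "rz": 0.55}])

```text
time_s: 15.4
eef_pos: [0.501, 0.0191, 0.0808]
tool_rot: [-0.001, 1.0, -0.022, 0.0]
wrist_force: [-0.1, -0.6, -1.4]
width: 0.0608
grasp_force: 65.3
```

```bash
python3 place.py 0 -43 80 0 -1; python3 -c "
from h import *
snap('wrist','w5.png')"
```

```text
[0.50053682 0.0193249  0.08      ]
t [-0.5  0.2 -0.8] r [-0.0018  0.0009  0.0103]
[ 0.43  0.23 -0.56 -0.   -0.78  1.1 ] 0.060795656337460174 65.28152346611023 15.4
```

View pics/w5.png

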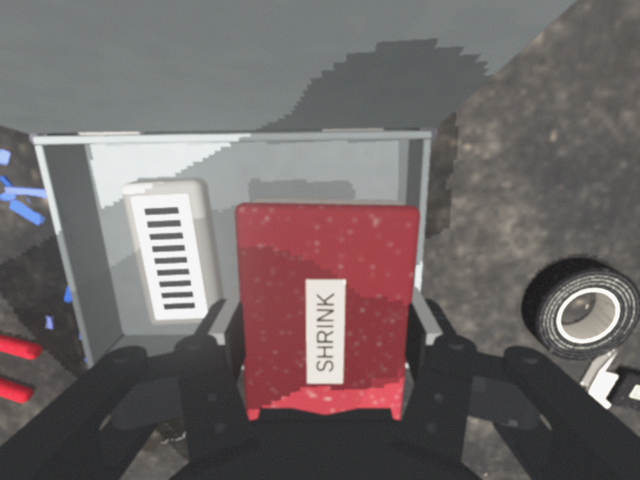

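The case lies flat in the box at (170,250), and the tin is held above the right half. I'll check the clearances.

Run:
```python
import sys; sys.argv=['x']
from place import *
d=ld('w5'); f=lambda u,z:Ro.from_euler('z',-psi).apply(w(d,u,z)-bc).round(4)[:2]*1000
print('rim',f((34,136),.038),f((431,133),.038)); print('case',f((124,184),.022),f((206,180),.022),f((155,322),.022),f((217,318),.022))
for u in((237,205),(419,206)): print('tin',f(u,.1))
```

```text
rim [69.8 98.7] [ 69.3 -96. ]
case [43.1 67.5] [44.9 21.8] [-43.5  63. ] [-41.   24.1]
tin [ 48.1 -13.8]
tin [ 47.2 -76.4]
```

Call:
carry_out(rows=[{"gripper": 0, "tx": 0, "ty": 4, "tz": -5, "rx": 0, "ry": 0, "rz": 0.01}, {"gripper": 0, "tx": 0, "ty": 4, "tz": -20, "rx": 0, "ry": 0, "rz": 0.01}, {"gripper": 0, "tx": 0, "ty": 4, "tz": -35, "rx": 0, "ry": 0, "rz": 0.01}, {"gripper": 0, "tx": 0, "ty": 4, "tz": -48, "rx": 0, "ry": 0, "rz": 0.01}, {"gripper": 0, "tx": 0, "ty": 4, "tz": -58, "rx": 0, "ry": 0, "rz": 0.01}, {"gripper": 0, "tx": 0, "ty": 4, "tz": -66, "rx": 0, "ry": 0, "rz": 0.01}, {"gripper": 0, "tx": 0, "ty": 4, "tz": -71, "rx": 0, "ry": 0, "rz": 0.01}, {"gripper": 0, "tx": 0, "ty": 4, "tz": -74, "rx": 0, "ry": 0, "rz": 0.01}, {"gripper": 0, "tx": 0, "ty": 4, "tz": -75, "rx": 0, "ry": 0, "rz": 0.01}, {"gripper": 0, "tx": 0, "ty": 4, "tz": -75, "rx": 0, "ry": 0, "rz": 0.01}])

```text
time_s: 16.45
eef_pos: [0.5009, 0.0231, 0.0054]
tool_rot: [-0.001, 1.0, -0.017, 0.0]
wrist_force: [0.5, 0.5, -0.9]
width: 0.0605
grasp_force: 65.3
```

Call:
carry_out(rows=[{"gripper": 0, "tx": 0, "ty": 0, "tz": -0.4, "rx": 0, "ry": 0, "rz": 0}, {"gripper": 0, "tx": 0, "ty": 0, "tz": -0.8, "rx": 0, "ry": 0, "rz": 0}, {"gripper": 0, "tx": 0, "ty": 0, "tz": -1.2, "rx": 0, "ry": 0, "rz": 0}, {"gripper": 0, "tx": 0, "ty": 0, "tz": -1.6, "rx": 0, "ry": 0, "rz": 0}, {"gripper": 0, "tx": 0, "ty": 0, "tz": -2, "rx": 0, "ry": 0, "rz": 0}, {"gripper": 0, "tx": 0, "ty": 0, "tz": -2.4, "rx": 0, "ry": 0, "rz": 0}, {"gripper": 0, "tx": 0, "ty": 0, "tz": -2.8, "rx": 0, "ry": 0, "rz": 0}, {"gripper": 0, "tx": 0, "ty": 0, "tz": -3.2, "rx": 0, "ry": 0, "rz": 0}, {"gripper": 0, "tx": 0, "ty": 0, "tz": -3.5, "rx": 0, "ry": 0, "rz": 0}, {"gripper": 0, "tx": 0, "ty": 0, "tz": -3.5, "rx": 0, "ry": 0, "rz": 0}])

```text
time_s: 17.45
eef_pos: [0.5007, 0.023, 0.002]
tool_rot: [-0.001, 1.0, -0.017, -0.0]
wrist_force: [-2.3, 0.8, 4.7]
width: 0.0609
grasp_force: 65.8
```

Call:
carry_out(rows=[{"gripper": 0.81, "tx": 0, "ty": 0, "tz": 0, "rx": 0, "ry": 0, "rz": 0}, {"gripper": 0.81, "tx": 0, "ty": 0, "tz": 0, "rx": 0, "ry": 0, "rz": 0}, {"gripper": 0.81, "tx": 0, "ty": 0, "tz": 0, "rx": 0, "ry": 0, "rz": 0}, {"gripper": 0.81, "tx": 0, "ty": 0, "tz": 0, "rx": 0, "ry": 0, "rz": 0}, {"gripper": 0.81, "tx": 0, "ty": 0, "tz": 0, "rx": 0, "ry": 0, "rz": 0}, {"gripper": 0.81, "tx": 0, "ty": 0, "tz": 4, "rx": 0, "ry": 0, "rz": 0}, {"gripper": 0.81, "tx": 0, "ty": 0, "tz": 12, "rx": 0, "ry": 0, "rz": 0}, {"gripper": 0.81, "tx": 0, "ty": 0, "tz": 35, "rx": 0, "ry": 0, "rz": 0}, {"gripper": 0.81, "tx": -10, "ty": 0, "tz": 80, "rx": 0, "ry": 0, "rz": 0}, {"gripper": 0.81, "tx": -20, "ty": 0, "tz": 125, "rx": 0, "ry": 0, "rz": 0}])

```text
time_s: 18.45
eef_pos: [0.48, 0.0227, 0.1282]
tool_rot: [-0.0, 1.0, -0.017, -0.001]
wrist_force: [0.6, 1.4, 0.2]
width: 0.0692
grasp_force: 0.0
```

Run:
```python
from h import *
d=snap('wrist','w6.png'); t=snap('top','t6.png'); s=snap('side','s6.png')
a=[cv2.imread('pics/%s6.png'%k) for k in 'wts']
cv2.imwrite('pics/wt6.png',cv2.vconcat([cv2.hconcat([cv2.resize(a[0],(400,300)),cv2.resize(a[2][180:420,230:550],(400,300))]),cv2.resize(a[1][220:370,100:500],(800,300))]))
```

```text
(no output)
```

View pics/wt6.png

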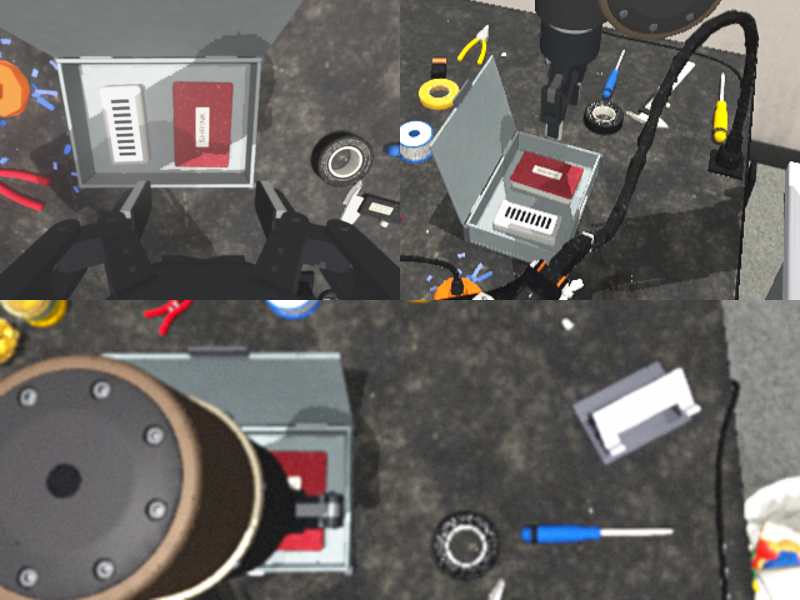

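Both items lie flat and side by side in the box: in the wrist pane the case is at (122,125) and the tin at (203,125), with the lid still open. Next is the lid angle and the closing path.

```bash
cat > lid.py <<'E'
import sys; sys.argv=['x']
from place import *
from scipy.optimize import least_squares
bc[:]=[.5025,.0633,0]
t=ld('top1'); uv=np.array([(15,31),(313,31)])/2.5+[145,235]
P=lambda th,h:np.array([boxp(.07-.142*np.cos(th)+h*np.sin(th),s*.101,.038+.142*np.sin(th)+h*np.cos(th)) for s in(1,-1)])
r=least_squares(lambda a:(px(t,P(a[0],.003))-uv).ravel(),[1.8]); print('theta',r.x,r.fun.round(1),P(r.x[0],0).round(3))
c,_=cur()
def tip(th,rr,g): return boxp(.07-rr*np.cos(th)+(.0065-g)*np.sin(th)+.011,0,.038+rr*np.sin(th)+(.0065-g)*np.cos(th))
print('cur',c)
for th in(1.57,1.4,1.2,1.0,.8,.6,.4,.2,.1,0): print(th,((tip(th,.11,.003)-boxp(0,0,0))*1000).round(0),(tip(th,.11,.003)*1000).round(0))
E
python3 lid.py
```

```text
theta [1.85037804] [-0.5  0.   0.2 -0.1] [[ 0.615  0.161  0.174]
 [ 0.608 -0.041  0.174]]
cur [0.48233367 0.02380332 0.13078733]
1.57 [ 84.  -3. 148.] [587.  60. 148.]
1.4 [ 66.  -2. 147.] [568.  61. 147.]
1.2 [ 44.  -2. 142.] [547.  62. 142.]
1.0 [ 24.  -1. 132.] [527.  62. 132.]
0.8 [  7.  -0. 119.] [509.  63. 119.]
0.6 [ -8.   0. 103.] [495.  64. 103.]
0.4 [-19.   1.  84.] [484.  64.  84.]
0.2 [-26.   1.  63.] [476.  64.  63.]
0.1 [-28.   1.  52.] [474.  64.  52.]
0 [-29.   1.  41.] [474.  64.  41.]
```

Call:
carry_out(rows=[{"gripper": 0, "tx": 0, "ty": 10, "tz": 48, "rx": 0, "ry": 0, "rz": 0}, {"gripper": 0, "tx": 0, "ty": 20, "tz": 95, "rx": 0, "ry": 0, "rz": 0}, {"gripper": 0, "tx": 0, "ty": 30, "tz": 140, "rx": 0, "ry": 0, "rz": 0}, {"gripper": 0, "tx": 40, "ty": 38, "tz": 145, "rx": 0, "ry": 0, "rz": 0}, {"gripper": 0, "tx": 85, "ty": 38, "tz": 145, "rx": 0, "ry": 0, "rz": 0}, {"gripper": 0, "tx": 130, "ty": 38, "tz": 145, "rx": 0, "ry": 0, "rz": 0}, {"gripper": 0, "tx": 170, "ty": 38, "tz": 145, "rx": 0, "ry": 0, "rz": 0}, {"gripper": 0, "tx": 185, "ty": 38, "tz": 145, "rx": 0, "ry": 0, "rz": 0}, {"gripper": 0, "tx": 185, "ty": 38, "tz": 145, "rx": 0, "ry": 0, "rz": 0}, {"gripper": 0, "tx": 185, "ty": 38, "tz": 145, "rx": 0, "ry": 0, "rz": 0}])

```text
time_s: 19.6
eef_pos: [0.6652, 0.0608, 0.2706]
tool_rot: [-0.0, 1.0, -0.017, -0.001]
wrist_force: [-1.4, 0.1, -0.4]
width: -0.0003
grasp_force: 0.0
```

Call:
carry_out(rows=[{"gripper": 0, "tx": 0, "ty": 0, "tz": -30, "rx": 0, "ry": 0, "rz": 0}, {"gripper": 0, "tx": 0, "ty": 0, "tz": -65, "rx": 0, "ry": 0, "rz": 0}, {"gripper": 0, "tx": 0, "ty": 0, "tz": -100, "rx": 0, "ry": 0, "rz": 0}, {"gripper": 0, "tx": 0, "ty": 0, "tz": -122, "rx": 0, "ry": 0, "rz": 0}, {"gripper": 0, "tx": 0, "ty": 0, "tz": -122, "rx": 0, "ry": 0, "rz": 0}, {"gripper": 0, "tx": -8, "ty": 0, "tz": -122, "rx": 0, "ry": 0, "rz": 0}, {"gripper": 0, "tx": -16, "ty": 0, "tz": -122, "rx": 0, "ry": 0, "rz": 0}, {"gripper": 0, "tx": -24, "ty": 0, "tz": -122, "rx": 0, "ry": 0, "rz": 0}, {"gripper": 0, "tx": -32, "ty": 0, "tz": -122, "rx": 0, "ry": 0, "rz": 0}, {"gripper": 0, "tx": -40, "ty": 0, "tz": -122, "rx": 0, "ry": 0, "rz": 0}])

```text
time_s: 20.6
eef_pos: [0.6256, 0.0612, 0.1509]
tool_rot: [-0.001, 1.0, -0.017, 0.001]
wrist_force: [1.7, 0.5, 1.3]
width: 0.0002
grasp_force: 0.9
```

Call:
carry_out(rows=[{"gripper": 0, "tx": -10, "ty": 0, "tz": 0, "rx": 0, "ry": 0, "rz": 0}, {"gripper": 0, "tx": -20, "ty": 0, "tz": 0, "rx": 0, "ry": 0, "rz": 0}, {"gripper": 0, "tx": -30, "ty": 0, "tz": 0, "rx": 0, "ry": 0, "rz": 0}, {"gripper": 0, "tx": -40, "ty": 0, "tz": 0, "rx": 0, "ry": 0, "rz": 0}, {"gripper": 0, "tx": -48, "ty": 0, "tz": -1, "rx": 0, "ry": 0, "rz": 0}, {"gripper": 0, "tx": -57, "ty": 0, "tz": -2, "rx": 0, "ry": 0, "rz": 0}, {"gripper": 0, "tx": -67, "ty": 0, "tz": -4, "rx": 0, "ry": 0, "rz": 0}, {"gripper": 0, "tx": -78, "ty": 0, "tz": -7, "rx": 0, "ry": 0, "rz": 0}, {"gripper": 0, "tx": -88, "ty": 0, "tz": -11, "rx": 0, "ry": 0, "rz": 0}, {"gripper": 0, "tx": -98, "ty": 0, "tz": -17, "rx": 0, "ry": 0, "rz": 0}])

```text
time_s: 21.6
eef_pos: [0.5267, 0.0609, 0.1323]
tool_rot: [-0.001, 1.0, -0.017, -0.0]
wrist_force: [1.3, 1.2, 1.2]
width: -0.0001
grasp_force: 0.6
```

Call:
carry_out(rows=[{"gripper": 0, "tx": -10, "ty": 0, "tz": -6, "rx": 0, "ry": 0, "rz": 0}, {"gripper": 0, "tx": -18, "ty": 0, "tz": -13, "rx": 0, "ry": 0, "rz": 0}, {"gripper": 0, "tx": -26, "ty": 0, "tz": -21, "rx": 0, "ry": 0, "rz": 0}, {"gripper": 0, "tx": -32, "ty": 0, "tz": -29, "rx": 0, "ry": 0, "rz": 0}, {"gripper": 0, "tx": -38, "ty": 0, "tz": -38, "rx": 0, "ry": 0, "rz": 0}, {"gripper": 0, "tx": -43, "ty": 0, "tz": -48, "rx": 0, "ry": 0, "rz": 0}, {"gripper": 0, "tx": -47, "ty": 0, "tz": -58, "rx": 0, "ry": 0, "rz": 0}, {"gripper": 0, "tx": -51, "ty": 0, "tz": -69, "rx": 0, "ry": 0, "rz": 0}, {"gripper": 0, "tx": -53, "ty": 0, "tz": -78, "rx": 0, "ry": 0, "rz": 0}, {"gripper": 0, "tx": -53, "ty": 0, "tz": -82, "rx": 0, "ry": 0, "rz": 0}])

```text
time_s: 22.6
eef_pos: [0.4739, 0.0607, 0.0495]
tool_rot: [-0.0, 1.0, -0.017, -0.001]
wrist_force: [-0.7, -0.5, 0.9]
width: -0.0003
grasp_force: 0.4
```

Call:
carry_out(rows=[{"gripper": 0, "tx": 0, "ty": 0, "tz": -1, "rx": 0, "ry": 0, "rz": 0}, {"gripper": 0, "tx": 0, "ty": 0, "tz": -2, "rx": 0, "ry": 0, "rz": 0}, {"gripper": 0, "tx": 0, "ty": 0, "tz": -3, "rx": 0, "ry": 0, "rz": 0}, {"gripper": 0, "tx": 0, "ty": 0, "tz": -4, "rx": 0, "ry": 0, "rz": 0}, {"gripper": 0, "tx": 0, "ty": 0, "tz": -5, "rx": 0, "ry": 0, "rz": 0}, {"gripper": 0, "tx": 0, "ty": 0, "tz": -6, "rx": 0, "ry": 0, "rz": 0}, {"gripper": 0, "tx": 0, "ty": 0, "tz": -6.5, "rx": 0, "ry": 0, "rz": 0}, {"gripper": 0, "tx": 0, "ty": 0, "tz": -7, "rx": 0, "ry": 0, "rz": 0}, {"gripper": 0, "tx": 0, "ty": 0, "tz": -7, "rx": 0, "ry": 0, "rz": 0}, {"gripper": 0, "tx": 0, "ty": 0, "tz": -7, "rx": 0, "ry": 0, "rz": 0}])

```text
time_s: 23.6
eef_pos: [0.4748, 0.0611, 0.0437]
tool_rot: [-0.001, 1.0, -0.017, -0.0]
wrist_force: [-0.3, 0.1, 0.4]
width: 0.0002
grasp_force: 0.0
```

Call:
carry_out(rows=[{"gripper": 0, "tx": 0, "ty": 0, "tz": -0.5, "rx": 0, "ry": 0, "rz": 0}, {"gripper": 0, "tx": 0, "ty": 0, "tz": -1, "rx": 0, "ry": 0, "rz": 0}, {"gripper": 0, "tx": 0, "ty": 0, "tz": -1.5, "rx": 0, "ry": 0, "rz": 0}, {"gripper": 0, "tx": 0, "ty": 0, "tz": -2, "rx": 0, "ry": 0, "rz": 0}, {"gripper": 0, "tx": 0, "ty": 0, "tz": -2.5, "rx": 0, "ry": 0, "rz": 0}, {"gripper": 0, "tx": 0, "ty": 0, "tz": -3, "rx": 0, "ry": 0, "rz": 0}, {"gripper": 0, "tx": 0, "ty": 0, "tz": -3, "rx": 0, "ry": 0, "rz": 0}, {"gripper": 0, "tx": 0, "ty": 0, "tz": -3, "rx": 0, "ry": 0, "rz": 0}, {"gripper": 0, "tx": 0, "ty": 0, "tz": -3, "rx": 0, "ry": 0, "rz": 0}, {"gripper": 0, "tx": 0, "ty": 0, "tz": -3, "rx": 0, "ry": 0, "rz": 0}])

```text
time_s: 24.6
eef_pos: [0.4749, 0.0611, 0.0427]
tool_rot: [-0.001, 1.0, -0.017, 0.0]
wrist_force: [-10.3, 1.2, 28.5]
width: -0.0001
grasp_force: 14.0
```

Call:
carry_out(rows=[{"gripper": 0, "tx": 0, "ty": 0, "tz": 3, "rx": 0, "ry": 0, "rz": 0}, {"gripper": 0, "tx": 0, "ty": 0, "tz": 15, "rx": 0, "ry": 0, "rz": 0}, {"gripper": 0, "tx": 0, "ty": 0, "tz": 50, "rx": 0, "ry": 0, "rz": 0}, {"gripper": 0, "tx": 0, "ty": -30, "tz": 95, "rx": 0, "ry": 0, "rz": 0}, {"gripper": 0, "tx": 0, "ty": -75, "tz": 140, "rx": 0, "ry": 0, "rz": 0}, {"gripper": 0, "tx": 0, "ty": -115, "tz": 160, "rx": 0, "ry": 0, "rz": 0}, {"gripper": 0, "tx": 0, "ty": -160, "tz": 160, "rx": 0, "ry": 0, "rz": 0}, {"gripper": 0, "tx": 0, "ty": -200, "tz": 160, "rx": 0, "ry": 0, "rz": 0}, {"gripper": 0, "tx": 0, "ty": -220, "tz": 160, "rx": 0, "ry": 0, "rz": 0}, {"gripper": 0, "tx": 0, "ty": -220, "tz": 160, "rx": 0, "ry": 0, "rz": 0}])

```text
time_s: 25.6
eef_pos: [0.4743, -0.1613, 0.2005]
tool_rot: [-0.001, 1.0, -0.019, -0.0]
wrist_force: [0.8, -0.5, 0.9]
width: 0.0002
grasp_force: 0.0
```

Run:
```python
from h import *
snap('top','t9.png'); snap('side','s9.png')
a=[cv2.imread('pics/%s9.png'%k) for k in 'ts']
cv2.imwrite('pics/f9.png',cv2.hconcat([cv2.resize(a[0][130:370,130:450],(400,300)),cv2.resize(a[1][180:420,230:550],(400,300))]))
```

```text
(no output)
```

View pics/f9.png

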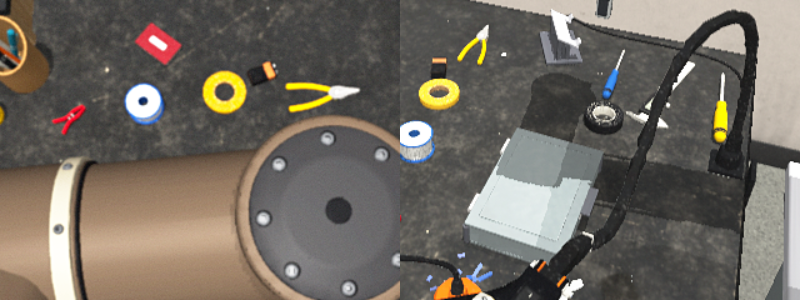

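The side view shows the lid shut flat on the box at (535,195), with all the loose things where they were.

```bash
python3 -c "
from bench import bot
print(bot.sign_off())"
```

```text
the job is handed in; nothing more can be done
None
```

The bit case and the tin lie flat side by side in the kit box, the lid is pushed fully shut, the loose things look undisturbed, and the job was handed in at about 26 s of the 72 s allowed.

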